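# Seat the crooked burner crown on the gas hob

## Task

On the gas hob one burner's brass crown sits too high because its rim notch is not over the white locating key. With a fingertip, turn that crown until the notch is over the key, then press it down fully home and take the hand away. Do not lift the crown, and leave the other burner and the loose things around the hob alone.

Things in the scene. Friction and masses are not known exactly. Their poses are not given: they have to be found in the camera images.
- crown_turn (a joint): turn of the raised crown on its burner, rad: 0 when the middle of its notch is exactly over the white key, positive counter-clockwise seen from above. It starts between 0.7 and 1.9, so it must be turned clockwise. Stiff friction only (about 0.05 N m), stays where it is left; no spring; it cannot turn beyond 2.8 either way
- crown_press (a joint): height of the same crown, m: 0 as it starts (standing high on its snug spigot), 0.007 fully seated, negative if lifted. Friction only: gravity does not move it, about 5 N of push does, and it stays where it is left. Off the notch the flange lands on the key after 1.5 mm and goes no lower; the key's rounded top guides the notch in when it is within about 0.1 rad
- crown_center (a point): centre of the raised crown's flat top face, on the turning axis (about 106 mm above the bar, 99 mm when seated). The crown is a brass disc 88 mm across with an 8 mm thick toothed flange, a thin black spot 41 mm across in the middle of its flat top, a 13 mm wide notch cut 13 mm in from the rim, and two lugs standing on top
- crown_notch (a point): mid-notch point on the crown, 40 mm from the axis at the height of its top face; its x axis points outward through the notch
- lug_a (a point): middle of the top of one turning lug, 30 mm from the axis, 90 degrees counter-clockwise from the notch. The lug is a radial steel rib 6 mm thick, 16 mm long (22 to 38 mm from the axis), 14 mm high above the crown's flat top. Everything else on the top is flat
- lug_b (a point): the same on the other lug, 90 degrees clockwise from the notch
- key_top (a point): top of the fixed white ceramic locating key, 47 mm from the burner's axis; its x axis points radially outward. The key is a radial bar 7 mm wide with a rounded top from 34 to 55 mm from the axis, 97 mm above the bar; its outer end and a wider white foot (to 57 mm from the axis) show beyond the crown's rim
- hob: two-burner gas hob 300 x 500 x 70 mm, fixed, white with a dark steel deck; origin at the centre of its underside, x axis from the front (control knobs) to the rear, z up. The burners stand 130 mm to its left and right; either may be the raised one. Nothing on the hob stands higher than the lugs of the raised crown (120 mm above the bar)
- other_burner: the same burner with its crown properly seated (flat top 99 mm above the bar, lugs to 113 mm, notch over its white key); fixed, origin on its axis at the deck. Not to be touched
- small_cap: loose black round cap, 52 mm across and 10 mm high, lying on the rear of the deck between the burners; origin at the centre of its underside. To be left alone
- moka_pot: loose aluminium moka pot, 90 mm across with a black handle to its +y (78 mm from the axis), 168 mm high, on the bar beside the hob; origin at the centre of its underside. To be left alone
- pepper_mill: loose dark wooden pepper mill, 54 mm across, 128 mm high, on the bar beside the hob; origin at the centre of its underside. To be left alone
- tumbler: loose yellow tumbler, 66 mm across the rim, 85 mm high, on the bar beside the hob; origin at the centre of its underside. To be left alone

How it is judged:
At the end, for the whole second after the job is handed in: The crown stands seated, at least 5.5 of its 7 mm down, with its notch over the key (within 0.16 rad and 12 mm), and the loose things are within 20 mm of where they stood (value of joint crown_press above 0.0055 m and value of joint crown_turn between -0.16 and 0.16 rad and horizontal distance between crown_notch and key_top below 0.012 m and distance of each of small_cap, moka_pot, pepper_mill, tumbler from where it was at the start of the episode below 0.02 m); the robot touches nothing.
It fails at once if the crown is lifted (more than 3 mm above its start) (value of joint crown_press below -0.003 m).
It fails at once if the other burner is pushed (over 3 N) (contact force between the arm and other_burner above 3 N).
It fails at once if the other burner is pushed with the fingers (over 3 N) (contact force between the fingers and other_burner above 3 N).
It fails at once if a loose thing is moved or lifted (20 mm or more) (distance of any of small_cap, moka_pot, pepper_mill, tumbler from where it was at the start of the episode above 0.02 m).
It fails at once if a standing thing is tipped (more than 0.5 rad) (angle between any of moka_pot, pepper_mill, tumbler's own z axis and vertical above 0.5 rad).
It also fails if it takes over 51 s, if anything falls off the work surface, if the arm or the gripper's body presses on something with over 40 N, if the wrist force passes 120 N, or if a joint passes its speed limit or range.

## Robot

A 6-joint arm with a two-finger parallel gripper is mounted at the origin on the work surface. World frame = base frame: x ahead of the robot, y to its left, z up, the work surface at z = 0. Lengths are in m, angles in rad, forces in N, time in s.
With the tool pointing down it reaches from about 0.275 to 0.825 m from the base axis. Payload 4.9 kg.
Tool frame: the origin (TCP) lies at the very end of the fingers, on their centre line; the grasp point (between the pads) lies 19 mm behind it; z points along the fingers, y is the line along which they close (so a half turn about z gives the same grasp; the last joint's range is limited). The gripper opens to 85 mm and grips with 20 to 120 N. Pads are 22 mm wide; open, the fingers measure 114 mm over their backs; the gripper's body (76 mm by 85 mm) begins 54 mm behind the grasp point. The pads swing forward as they close: fully open they stand 13 mm farther back than shut.
Start: joints at [1.181, 0.326, -0.193, 1.052, 0, 1.437], TCP at [0.139, 0.532, 0.231] pointing down, gripper open.
Joint ranges: [-2.65, 2.65], [-0.97, 1.79], [-1.3, 1.35], [-1.93, 2.1], [-1.47, 1.37], [-3.14, 3.14]. Speed limits (rad/s): [2.57, 2.57, 3.14, 3.14, 3.14, 3.14].

## Interface

Orientations are given as a unit quaternion [w, x, y, z].
In Python, from bench import telemetry, optics, hand_in gives the robot as it stands.
- The arm moves only by the tool apply_moves, never from a script. Its argument "deltas" is a list of rows, each a list of 7 numbers: the shift along the tool's x, y, z in cm, then the turn, a rotation vector about the tool's x, y, z in degrees, then the finger opening in cm, from 0 to 8.54. A call has 1 to 20 rows; each row is the pose to reach, as a shift and turn from the pose commanded when the call began, along the tool's axes at that moment; what a row does not reach only later rows make up. A row lasts 1/8 s, in which the tool goes at most 62.5 mm and 10.7 degrees, less where a joint would pass 70% of its speed; a pose out of reach is approached as far as the arm can. A call with a gripper value outside its range is refused whole. The fingers move at their own pace and stop on an object; "squeeze" is the grip in N (left out, the last holds). Time passes only in rows, so rows that repeat a pose let the fingers close. It gives the time, the measured TCP pose, the force, the opening and the grip force at its end, in the units of the state.
- telemetry.get_state(): the state, without advancing time (a new reading comes with each control period).
- optics.snapshot(name): name is "scene" or "top" or "wrist"; returns the picture (384x512x3 uint8, red, green, blue); there is no depth.
- optics.camera_model(name): a dict with "K" (3x3 intrinsics, pixels), "R" (3x3) and "t" (3): a world point X has camera coordinates R X + t. Camera axes: x right, y down, z forward; pixel columns grow to the right and rows downward; lengths in m; the calibration is good to about 2 mm. A picture is of the moment at which its call begins: read the wrist's pose just before it. camera_model takes no time and is no camera call; for the wrist camera it gives the pose at the moment of the call.
- hand_in(): hands the job in; it is judged then, once.
The state is a dict: "time": time; "qpos": joint angles; "dq": joint speeds; "tau": joint torques, N m; "tool_pos": TCP position; "eef_rot": TCP orientation; "ft_force": force on the tool from outside, world axes, zero at the start; "wrist_torque": the same for the moment, N m; "finger_gap": finger opening in m; "gripper_force": force on a finger pad.
Only numpy, scipy, OpenCV 4.12 (cv2) and the standard library are available. Lean on these libraries where they do the work, as an engineer would, in place of code of your own. Each camera call takes 0.05 s, during which the arm holds its last target. There are 200 camera calls.

## Working session

There is one attempt and no reset: what is moved stays moved. The work goes in short steps, Python scripts to look and compute and a tool call to move; the robot and the scene stay as the last step left them, time stands still between calls to the robot, and variables do not carry over. Pictures are saved under pics/ and viewed, at most 11 in all, crops included, and the job is handed in when it is done.

Besides the shell and the picture viewer there is one more tool, called after "Emit:" as a command line: name --pt "numbers of a row" for each row, then --argument value for the rest. apply_moves: Moves the arm, as the interface text tells. Its arguments: {"type":"object","properties":{"deltas":{"type":"array","items":{"type":"array","items":{"type":"number"}}},"squeeze":{"type":"number"}},"required":["deltas"]}

```bash
mkdir -p pics; python3 - <<'E'
from bench import telemetry, optics
import cv2,numpy as np
s=telemetry.get_state();print(s)
for n in("top","scene"):
    c=optics.camera_model(n);print(n,c)
    cv2.imwrite(f"pics/{n}0.png",optics.snapshot(n)[:,:,::-1])
E
```

```text
{'time': 0.0, 'qpos': array([ 1.18081211e+00,  3.26970698e-01, -1.93612170e-01,  1.05198481e+00,
        8.04956359e-06,  1.43661034e+00]), 'dq': array([ 0.00080372, -0.00140818, -0.00077241, -0.0004839 ,  0.00013936,
        0.00068725]), 'tau': array([ 5.00175167e-05, -4.43396795e+01,  2.62439972e+01,  1.52757287e-02,
       -1.67120006e-04,  1.58820754e-06]), 'tool_pos': array([0.13891152, 0.53155634, 0.23047649]), 'eef_rot': array([-2.33361307e-04,  1.27550652e-01,  9.91831662e-01, -8.54387990e-04]), 'ft_force': array([-0.01275682,  0.21643494, -0.00794203]), 'wrist_torque': array([-0.03697166, -0.00044419, -0.02348136]), 'gripper_force': 0.0, 'finger_gap': 0.08529454865372327}
top {'K': array([[423.12847763,   0.        , 259.05264806],
       [  0.        , 423.12847763, 194.22992504],
       [  0.        ,   0.        ,   1.        ]]), 'R': array([[ 0.01774478, -0.9998111 , -0.0079301 ],
       [-0.99093338, -0.01652967, -0.13333347],
       [ 0.13317721,  0.01022418, -0.9910395 ]]), 't': array([-0.00423102,  0.54386342,  1.47893196])}
scene {'K': array([[479.61599043,   0.        , 259.49946008],
       [  0.        , 479.61599043, 184.25376429],
       [  0.        ,   0.        ,   1.        ]]), 'R': array([[ 0.78841084,  0.61508382,  0.00895834],
       [ 0.46135628, -0.58160578, -0.66998888],
       [-0.4068891 ,  0.53235948, -0.74231708]]), 't': array([-0.43385827, -0.21256808,  1.70247774])}
```

View pics/top0.png

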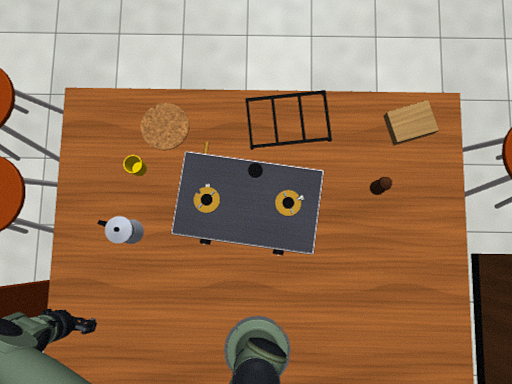

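View pics/scene0.png

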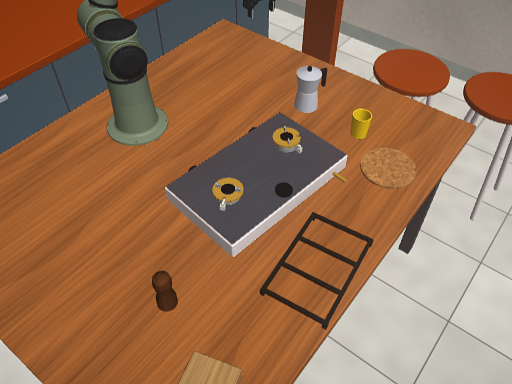

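The top view shows the hob with burners at about (206,200) and (288,203), the cap at (255,170), the pot at (118,230), the tumbler at (133,164) and the mill at (380,185). The scene view shows the same layout, with burners at (287,138) and (228,190). Next I'll enlarge the burners and measure them.

```bash
cat > h.py <<'E'
import numpy as np
from bench import optics
def ray(n,uv,z,c=None):
    c=c or optics.camera_model(n)
    C=-c["R"].T@c["t"]; d=c["R"].T@np.linalg.inv(c["K"])@np.array([uv[0],uv[1],1.])
    return C+d*(z-C[2])/d[2]
def proj(c,X):
    p=c["K"]@(c["R"]@np.asarray(X)+c["t"]); return p[:2]/p[2]
E
python3 - <<'E'
from h import *
import cv2
rows=[]
for n,bs in(("top",[(206,200),(288,203)]),("scene",[(287,138),(228,190)])):
    im=cv2.imread(f"pics/{n}0.png"); r=[]
    for u,v in bs:
        cr=im[v-22:v+22,u-28:u+28]; r.append(cv2.resize(cr,None,fx=6.5,fy=6.5,interpolation=cv2.INTER_CUBIC))
        hsv=cv2.cvtColor(cr,cv2.COLOR_BGR2HSV)
        # dark neutral spot near centre
        m=((hsv[...,2]<35)).astype(np.uint8); k,l,st,ce=cv2.connectedComponentsWithStats(m)
        for i in range(1,k):
            if st[i,4]>20:
                uv=ce[i]+[u-28,v-22]; print(n,uv,st[i,2:],*[ray(n,uv,z).round(4) for z in(.106,.099)])
    rows.append(np.hstack(r))
cv2.imwrite("pics/crops.png",np.vstack(rows))
E
```

```text
top [206.17391304 199.02173913] [11 11 92] [0.515  0.1846 0.106 ] [0.5158 0.1856 0.099 ]
top [287.73033708 202.14606742] [11 11 89] [ 0.5089 -0.0937  0.106 ] [ 0.5098 -0.0941  0.099 ]
scene [286.22580645 135.74193548] [12  7 31] [0.5135 0.1827 0.106 ] [0.5092 0.1892 0.099 ]
scene [227.4950495  188.41584158] [ 14  10 101] [ 0.5128 -0.1011  0.106 ] [ 0.5085 -0.0966  0.099 ]
```

View pics/crops.png

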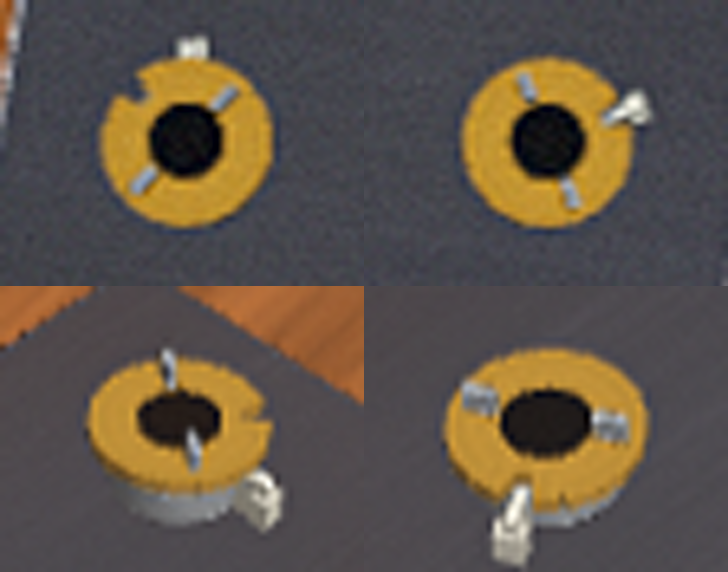

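The crops show that the left burner (+y) is the raised one. Its notch, at crop (130,90), sits counter-clockwise of the white key at crop (192,48), and its lugs are at (225,98) and (143,180). The right burner's notch is over its key. However, the spots come out 279 mm apart against a nominal 260 mm, so I'll check this by triangulation and with the known base and TCP positions.

```bash
python3 - <<'E'
from h import *
import cv2
ct,cs=optics.camera_model("top"),optics.camera_model("scene")
P=lambda c:c["K"]@np.c_[c["R"],c["t"]]
for a,b in(((206.17,199.02),(286.6,136.6)),((287.73,202.15),(227.5,188.4))):
    X=cv2.triangulatePoints(P(ct),P(cs),np.array(a),np.array(b)); X=(X[:3]/X[3]).ravel(); print(X.round(4),proj(ct,X),proj(cs,X))
print("base",proj(ct,[0,0,0]),proj(cs,[0,0,0]),"tcp",proj(ct,[.139,.532,.231]))
# deck outline corners in top view
im=cv2.imread("pics/top0.png"); h=cv2.cvtColor(im,cv2.COLOR_BGR2HSV)
m=((h[...,1]<90)&(h[...,2]>40)&(h[...,2]<110)).astype(np.uint8)*255; m[:145]=0;m[260:]=0;m[:,:165]=0;m[:,335:]=0
m=cv2.morphologyEx(m,cv2.MORPH_CLOSE,np.ones((9,9)))
c=max(cv2.findContours(m,0,1)[0],key=cv2.contourArea); r=cv2.boxPoints(cv2.minAreaRect(c)); 
p=np.array([ray("top",q,.07) for q in r]); print(r,p.round(3),np.linalg.norm(p-np.roll(p,1,0),axis=1))
E
```

```text
[0.5148 0.1845 0.102 ] [206.35589112 199.23376763] [286.83541322 136.55870742]
[ 0.5088 -0.0952  0.0982] [288.03292114 202.45493398] [227.897494   188.35163494]
base [257.84213652 349.83147272] [137.27444682 124.36983919] tcp [ 81.19397197 315.96852678]
[[171.2964  239.35124]
 [183.38976 151.67445]
 [322.50177 170.86232]
 [310.40845 258.53912]] [[ 0.377  0.305  0.07 ]
 [ 0.687  0.276  0.07 ]
 [ 0.626 -0.217  0.07 ]
 [ 0.32  -0.175  0.07 ]] [0.48390479 0.31189543 0.49744447 0.30911031]
```

The hob measures about 0.5 x 0.3 m and the base projects correctly, so I trust the spot at (0.515, 0.184). The burners are simply not exactly on nominal.

Plan:
- Straddle the crown with the two fingertips, centred on its axis and with the finger line at yaw 185°.
- Turn clockwise so that each finger side pushes one lug.
- Press down.

First I'll go above the crown and look with the wrist camera.

Emit:
apply_moves --pt "-45.2 -24.1 -2 0 0 -110 5" --pt "-45.2 -24.1 -2 0 0 -110 5" --pt "-45.2 -24.1 -2 0 0 -110 5" --pt "-45.2 -24.1 -2 0 0 -110 5" --pt "-45.2 -24.1 -2 0 0 -110 5" --pt "-45.2 -24.1 -2 0 0 -110 5" --pt "-45.2 -24.1 -2 0 0 -110 5" --pt "-45.2 -24.1 -2 0 0 -110 5" --pt "-45.2 -24.1 -2 0 0 -110 5" --pt "-45.2 -24.1 -2 0 0 -110 5" --pt "-45.2 -24.1 -2 0 0 -110 5" --pt "-45.2 -24.1 -2 0 0 -110 5" --pt "-45.2 -24.1 -2 0 0 -110 5" --pt "-45.2 -24.1 -2 0 0 -110 5" --pt "-45.2 -24.1 -2 0 0 -110 5"

```text
time: 1.98
tool_pos: [0.5153, 0.1848, 0.2513]
eef_rot: [-0.0, 0.739, -0.673, 0.0]
ft_force: [-1.3, 1.2, 0.4]
finger_gap: 0.0499
gripper_force: 0.0
```

```bash
python3 - <<'E'
from h import *
import cv2
from bench import telemetry
s=telemetry.get_state();print(s["time"],s["tool_pos"],s["eef_rot"],s["qpos"],s["finger_gap"])
c=optics.camera_model("wrist"); np.savez("w1.npz",**c); print(c, -c["R"].T@c["t"])
im=optics.snapshot("wrist")[:,:,::-1]; cv2.imwrite("pics/w1.png",im)
print(proj(c,[.515,.184,.106]))
E
```

```text
1.975 [0.51532349 0.18482746 0.25132645] [-1.64304195e-05  7.39211381e-01 -6.73473484e-01  1.49181070e-05] [ 2.09528544e-01  3.09036881e-01 -1.64655917e-01  1.09705944e+00
 -5.08525940e-06 -1.45426872e+00] 0.0499019109051506
{'K': array([[264.40541468,   0.        , 254.28782438],
       [  0.        , 264.40541468, 187.83601116],
       [  0.        ,   0.        ,   1.        ]]), 'R': array([[-9.95613963e-01, -9.35540168e-02,  6.95324238e-04],
       [-8.92630638e-02,  9.52122266e-01,  2.92395785e-01],
       [-2.80168339e-02,  2.91051259e-01, -9.56297141e-01]]), 't': array([ 0.52867515, -0.1740142 ,  0.35908804])} [0.52088383 0.11062945 0.39390828]
[253.21337341 175.54390054]
```

View pics/w1.png

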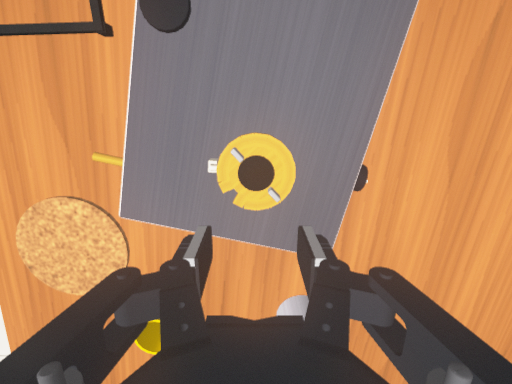

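The wrist view shows the crown at about (256,173), its lugs at (237,155) and (275,195), the notch at (229,197) and the white key foot at (212,166). I'll measure each of these.

```bash
python3 - <<'E'
from h import *
import cv2
c=dict(np.load("w1.npz")); im=cv2.imread("pics/w1.png"); h=cv2.cvtColor(im,cv2.COLOR_BGR2HSV)
roi=np.zeros(im.shape[:2],bool); roi[125:220,200:305]=1
def comps(m,lo,hi):
    k,l,st,ce=cv2.connectedComponentsWithStats((m&roi).astype(np.uint8)); return [(ce[i],st[i]) for i in range(1,k) if lo<st[i,4]<hi]
for uv,s in comps(h[...,2]<50,300,3000):
    O=ray(0,uv,.106,c); print("spot",uv,s,O.round(4))
brass=((h[...,0]>15)&(h[...,0]<35)&(h[...,1]>120)&roi).astype(np.uint8)
ct=max(cv2.findContours(brass,0,1)[0],key=cv2.contourArea); hull=cv2.convexHull(ct); e=cv2.fitEllipse(hull); Xe=ray(0,e[0],.105,c)
print("brass",e,Xe.round(4))
d=cv2.convexityDefects(ct,cv2.convexHull(ct,returnPoints=False)); 
for q in sorted(d[:,0],key=lambda q:-q[3])[:2]:
    X=ray(0,ct[q[2],0],.106,c)-O; print("notch",ct[q[2],0],q[3]/256,np.hypot(*X[:2]),np.degrees(np.arctan2(X[1],X[0])))
    X=sum(ray(0,ct[i,0],.106,c) for i in q[:2])/2-O; print(" mouth",np.hypot(*X[:2]),np.degrees(np.arctan2(X[1],X[0])))
for uv,s in comps((h[...,1]<60)&(h[...,2]>120),8,600):
    for z in(.08,.097,.12):
        X=ray(0,uv,z,c)-O; print("white",uv.round(1),s[4],z,np.hypot(*X[:2]).round(4),np.degrees(np.arctan2(X[1],X[0])).round(1))
E
```

```text
brass ((255.80311584472656, 171.18028259277344), (77.42530822753906, 78.91565704345703), 95.06181335449219) [0.5126 0.179  0.105 ]Traceback (most recent call last):
  File "<stdin>", line 14, in <module>
NameError: name 'O' is not defined
```

```bash
python3 - <<'E'
from h import *
import cv2
c=dict(np.load("w1.npz")); im=cv2.imread("pics/w1.png"); h=cv2.cvtColor(im,cv2.COLOR_BGR2HSV)
print(im[173,256],im[166,212],im[155,237])
roi=np.zeros(im.shape[:2],bool); roi[125:220,200:305]=1
inner=np.zeros(im.shape[:2],np.uint8); cv2.circle(inner,(256,172),34,1,-1)
def comps(m,lo,hi):
    k,l,st,ce=cv2.connectedComponentsWithStats((m&roi).astype(np.uint8)); return [(ce[i],st[i]) for i in range(1,k) if lo<st[i,4]<hi]
for uv,s in comps((h[...,2]<75)&(inner>0),300,3000):
    print("spot",uv,s)
    O=ray(0,uv,.106,c); print(O.round(4))
brass=((h[...,0]>15)&(h[...,0]<35)&(h[...,1]>120)&roi).astype(np.uint8)
ct=max(cv2.findContours(brass,0,1)[0],key=cv2.contourArea)
d=cv2.convexityDefects(ct,cv2.convexHull(ct,returnPoints=False)); 
def p(n,uv,z):
    X=ray(0,uv,z,c)-O; print(n,np.round(uv,1),z,np.hypot(*X[:2]).round(4),np.degrees(np.arctan2(X[1],X[0])).round(1))
q=max(d[:,0],key=lambda q:q[3]); p("notch",ct[q[2],0],.106); p("mouth",(ct[q[0],0]+ct[q[1],0])/2,.106)
for uv,s in comps((h[...,1]<70)&(h[...,2]>130),8,600):
    for z in(.085,.097,.12): p(f"white{s[4]}",uv,z)
E
```

```text
[55 69 90] [229 239 242] [220 221 224]Traceback (most recent call last):
  File "<stdin>", line 17, in <module>
  File "<stdin>", line 16, in p
NameError: name 'O' is not defined
```

```bash
python3 - <<'E'
from h import *
import cv2
c=dict(np.load("w1.npz")); im=cv2.imread("pics/w1.png"); h=cv2.cvtColor(im,cv2.COLOR_BGR2HSV)
roi=np.zeros(im.shape[:2],bool); roi[125:220,200:305]=1
inner=np.zeros(im.shape[:2],np.uint8); cv2.circle(inner,(256,172),24,1,-1)
def comps(m,lo,hi):
    k,l,st,ce=cv2.connectedComponentsWithStats((m&roi).astype(np.uint8)); return [(ce[i],st[i]) for i in range(1,k) if lo<st[i,4]<hi]
uv,s=max(comps((h[...,2]<130)&(inner>0),100,3000),key=lambda x:x[1][4])
O=ray(0,uv,.106,c); print("spot",uv,s,O.round(4))
brass=((h[...,0]>15)&(h[...,0]<35)&(h[...,1]>120)&roi).astype(np.uint8)
ct=max(cv2.findContours(brass,0,1)[0],key=cv2.contourArea)
d=cv2.convexityDefects(ct,cv2.convexHull(ct,returnPoints=False)); 
def p(n,uv,z):
    X=ray(0,uv,z,c)-O; print(n,np.round(uv,1),z,np.hypot(*X[:2]).round(4),np.degrees(np.arctan2(X[1],X[0])).round(1))
q=max(d[:,0],key=lambda q:q[3]); p("notch",ct[q[2],0],.106); p("mouth",(ct[q[0],0]+ct[q[1],0])/2,.106)
for uv,s in comps((h[...,1]<70)&(h[...,2]>130),8,600):
    for z in(.085,.097,.12): p(f"white{s[4]}",uv,z)
E
```

```text
spot [255.63888889 172.84259259] [238 156  36  35 972] [0.5126 0.1806 0.106 ]
notch [236 190] 0.106 0.0301 47.3
mouth [227.5 197. ] 0.106 0.0432 46.8
white95 [236.7 154.5] 0.085 0.028 -32.0
white95 [236.7 154.5] 0.097 0.0287 -36.3
white95 [236.7 154.5] 0.12 0.0305 -43.8
white91 [273.4 194.3] 0.085 0.039 129.6
white91 [273.4 194.3] 0.097 0.0353 132.0
white91 [273.4 194.3] 0.12 0.0282 138.4
```

```bash
python3 - <<'E'
from h import *
import cv2
c=dict(np.load("w1.npz")); im=cv2.imread("pics/w1.png"); h=cv2.cvtColor(im,cv2.COLOR_BGR2HSV)
m=((h[...,1]<60)&(h[...,2]>185)).astype(np.uint8); m[:,:202]=0;m[:,221:]=0;m[:150]=0;m[185:]=0
uv=np.argwhere(m)[:,::-1]; print(len(uv),uv.mean(0),uv.min(0),uv.max(0))
for O in([.5126,.1806],[.5138,.183]):
  for z in(.075,.085,.097):
    X=ray(0,uv.mean(0),z,c)[:2]-O; print(z,np.hypot(*X).round(4),np.degrees(np.arctan2(X[1],X[0])).round(1))
# top-view
t=cv2.imread("pics/top0.png");h=cv2.cvtColor(t,cv2.COLOR_BGR2HSV)
m=((h[...,1]<60)&(h[...,2]>170)).astype(np.uint8); m[:180]=0;m[190:]=0;m[:,:200]=0;m[:,216:]=0
uv=np.argwhere(m)[:,::-1];print(len(uv),uv.mean(0))
for z in(.085,.097):
    X=ray("top",uv.mean(0),z)[:2]-[.515,.1846]; print(z,np.hypot(*X).round(4),np.degrees(np.arctan2(X[1],X[0])).round(1))
E
```

```text
112 [211.96428571 165.88392857] [208 160] [216 172]
0.075 0.0535 4.1
0.085 0.052 1.7
0.097 0.0503 -1.4
0.075 0.0522 1.6
0.085 0.0508 -1.0
0.097 0.0492 -4.3
9 [207.55555556 185.33333333]
0.085 0.0506 -0.3
0.097 0.0488 -2.2
```

The notch is at about 47° and the key at about -1.5°, so the turn is about -48° (0.85 rad, inside the given range). The lugs are at -43° and 137°. I take the centre as (0.514, 0.183). Descending with the fingers around the axis, 48° ahead of the lugs.

Emit:
apply_moves --pt "0.17 0.17 3 0 0 0 5" --pt "0.17 0.17 7 0 0 0 5" --pt "0.17 0.17 11 0 0 0 5" --pt "0.17 0.17 13 0 0 0 5" --pt "0.17 0.17 13.6 0 0 0 5" --pt "0.17 0.17 14 0 0 0 5" --pt "0.17 0.17 14 0 0 0 5" --pt "0.17 0.17 14 0 0 0 5"

```text
time: 3.02
tool_pos: [0.5146, 0.1829, 0.1122]
eef_rot: [-0.001, 0.739, -0.673, 0.0]
ft_force: [0.2, -0.4, 0.4]
finger_gap: 0.0498
gripper_force: 0.0
```

```bash
python3 - <<'E'
from h import *
import cv2
from bench import telemetry
s=telemetry.get_state();print(s["time"],s["tool_pos"],s["ft_force"],s["finger_gap"])
a=optics.snapshot("wrist")[:,:,::-1]; b=optics.snapshot("scene")[:,:,::-1]
b=cv2.resize(b[90:180,235:335],None,fx=4,fy=4,interpolation=cv2.INTER_CUBIC)
a=cv2.resize(a[100:350,100:400],(400,360))
cv2.imwrite("pics/d1.png",np.hstack([a,b]))
E
```

```text
3.025 [0.51458622 0.18289335 0.11217361] [ 0.23807599 -0.43017496  0.44190525] 0.0498414097704924
```

View pics/d1.png

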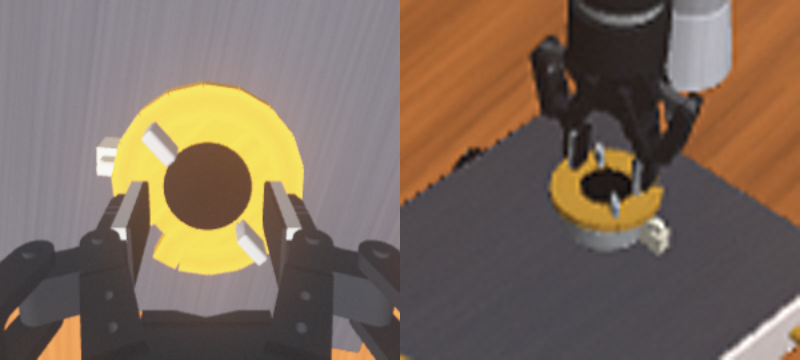

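The combined view (wrist on the left, scene on the right) shows the fingertips straddling the black spot and clear of both lugs at (158,143) and (250,242). I'll check by projection that the fingers are centred on the crown.

```bash
python3 - <<'E'
from h import *
c=optics.camera_model("wrist")
T=np.array([.5146,.1829]);x=np.array([.092,-.995]);y=np.array([-.995,-.094])
f=lambda p:np.round([(p[0]-100)/.75,(p[1]-100)*1.44],0)
for z in(.113,.118,.124):
  for sx in(.011,-.011):
    for sy in(.025,-.025): print(z,sx,sy,f(proj(c,[*(T+sx*x+sy*y),z])))
print("axis",f(proj(c,[*T,.106])))
inv=lambda q:(100+q[0]*.75,100+q[1]/1.44)
print("spot ray",ray(0,inv((207.5,186)),.106,c),"lugs",ray(0,inv((148,130)),.12,c))
E
```

```text
0.113 0.011 0.025 [259. 174.]
0.113 0.011 -0.025 [145. 174.]
0.113 -0.011 0.025 [257. 222.]
0.113 -0.011 -0.025 [147. 222.]
0.118 0.011 0.025 [261. 179.]
0.118 0.011 -0.025 [143. 179.]
0.118 -0.011 0.025 [258. 229.]
0.118 -0.011 -0.025 [145. 229.]
0.124 0.011 0.025 [263. 186.]
0.124 0.011 -0.025 [140. 186.]
0.124 -0.011 0.025 [260. 237.]
0.124 -0.011 -0.025 [143. 237.]
axis [202. 191.]
spot ray [0.51228885 0.18032953 0.106     ] lugs [0.53887492 0.15312399 0.12      ]
```

The fingertips sit about 6 mm behind the TCP at this opening (tips at z≈0.119), so I'll go 7.5 mm lower, recentre by 1.4 mm and begin the clockwise turn.

Emit:
apply_moves --pt "0.14 0.13 0.4 0 0 0 5" --pt "0.14 0.13 0.75 0 0 0 5" --pt "0.14 0.13 0.75 0 0 5 5" --pt "0.14 0.13 0.75 0 0 11 5" --pt "0.14 0.13 0.75 0 0 16 5" --pt "0.14 0.13 0.75 0 0 20 5" --pt "0.14 0.13 0.75 0 0 24 5" --pt "0.14 0.13 0.75 0 0 28 5" --pt "0.14 0.13 0.75 0 0 32 5" --pt "0.14 0.13 0.75 0 0 32 5"

```text
time: 4.38
tool_pos: [0.513, 0.1817, 0.1036]
eef_rot: [0.0, -0.526, 0.851, 0.0]
ft_force: [1.4, 2.1, -0.6]
finger_gap: 0.0498
gripper_force: 1.0
```

```bash
python3 - <<'E'
from h import *
import cv2
from bench import telemetry
s=telemetry.get_state();print(s["time"],s["tool_pos"],s["ft_force"],s["wrist_torque"],s["finger_gap"])
a=optics.snapshot("wrist")[:,:,::-1]; b=optics.snapshot("scene")[:,:,::-1]
b=cv2.resize(b[90:180,235:335],None,fx=4,fy=4,interpolation=cv2.INTER_CUBIC)
a=cv2.resize(a[100:350,100:400],(400,360))
cv2.imwrite("pics/d2.png",np.hstack([a,b]))
E
```

```text
4.375 [0.51297274 0.18167534 0.10358168] [ 1.40224641  2.08434967 -0.58737194] [ 0.38678012 -0.18295649  0.05393722] 0.049750515612926434
```

View pics/d2.png

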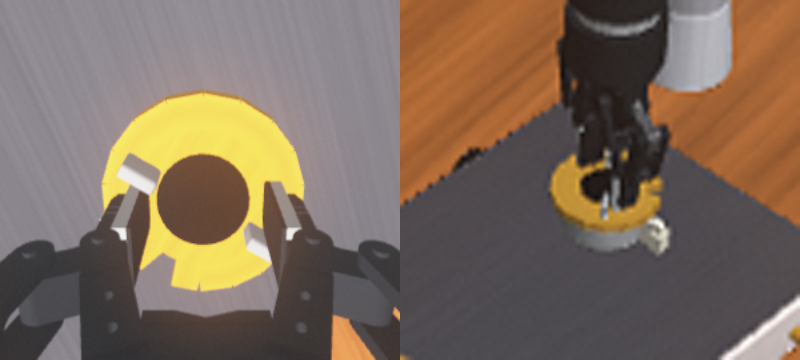

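This view shows the upper-left lug at (138,173) now bearing on the left finger, the notch at (165,270), and a wrist torque of 0.054 N m, so contact is made. I'll continue turning.

Emit:
apply_moves --pt "0 0 0 0 0 4 5" --pt "0 0 0 0 0 8 5" --pt "0 0 0 0 0 12 5" --pt "0 0 0 0 0 16 5" --pt "0 0 0 0 0 20 5" --pt "0 0 0 0 0 24 5" --pt "0 0 0 0 0 28 5" --pt "0 0 0 0 0 28 5"

```text
time: 5.48
tool_pos: [0.5132, 0.1813, 0.1039]
eef_rot: [0.0, -0.304, 0.953, -0.0]
ft_force: [1.7, 1.7, 0.4]
finger_gap: 0.0497
gripper_force: 0.9
```

```bash
python3 - <<'E'
from h import *
import cv2
from bench import telemetry
s=telemetry.get_state();print(s["time"],s["tool_pos"],s["eef_rot"],s["ft_force"],s["wrist_torque"],s["finger_gap"])
c=optics.camera_model("wrist"); np.savez("w3.npz",**c)
a=optics.snapshot("wrist")[:,:,::-1]; cv2.imwrite("pics/w3.png",a); b=optics.snapshot("top")[:,:,::-1]
b=cv2.resize(b[175:225,180:235],(400,364),interpolation=cv2.INTER_CUBIC)[:360]
a=cv2.resize(a[100:350,100:400],(400,360))
cv2.imwrite("pics/d3.png",np.hstack([a,b]))
E
```

```text
5.475 [0.51317088 0.18126392 0.10390087] [ 3.68852036e-04 -3.04236738e-01  9.52596381e-01 -7.43634517e-05] [1.73170306 1.69279271 0.40636296] [ 0.29534504 -0.33570405  0.04067035] 0.0497398641191077
```

View pics/d3.png

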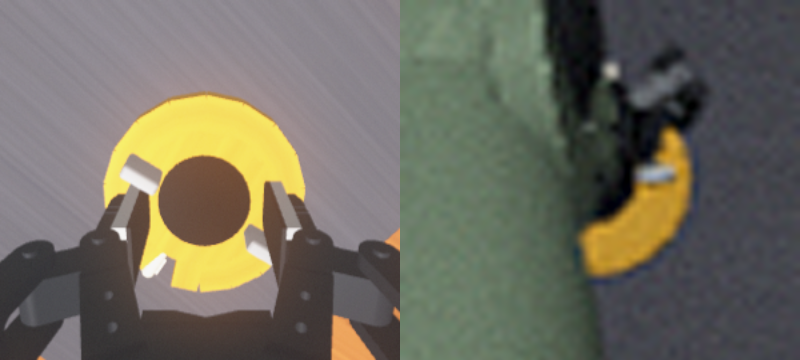

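The left half shows white key material at (155,265), now inside the notch opening between about (145,255) and (175,285). I'll measure the remaining angle.

```bash
python3 - <<'E'
from h import *
import cv2
c=dict(np.load("w3.npz")); im=cv2.imread("pics/w3.png"); h=cv2.cvtColor(im,cv2.COLOR_BGR2HSV)
inner=np.zeros(im.shape[:2],np.uint8); cv2.circle(inner,(254,240),42,1,-1)
m=((h[...,2]<130)&(inner>0)).astype(np.uint8);k,l,st,ce=cv2.connectedComponentsWithStats(m); i=1+st[1:,4].argmax()
O=ray(0,ce[i],.106,c); print("spot",ce[i],st[i],O)
m=((h[...,1]<60)&(h[...,2]>185)).astype(np.uint8); m[:200]=0;m[310:]=0; m[:,:180]=0;m[:,330:]=0
k,l,st,ce=cv2.connectedComponentsWithStats(m)
for i in range(1,k):
    if st[i,4]>15:
        print(ce[i].round(1),st[i])
        for z in(.097,.106,.12):
            X=ray(0,ce[i],z,c)-O; print("  ",z,np.hypot(*X[:2]).round(4),np.degrees(np.arctan2(X[1],X[0])).round(1))
cv2.imwrite("pics/z3.png",cv2.resize(im[255:315,190:270],None,fx=8,fy=8,interpolation=cv2.INTER_CUBIC))
E
```

```text
spot [252.58641601 239.13432383] [ 219  209   68   61 3298] [0.51235409 0.18050941 0.106     ]
[203.6 225.1] [190 215  29  21 273]
   0.097 0.0307 -63.7
   0.106 0.0298 -72.2
   0.12 0.0299 -86.0
[190.6 261.3] [184 258  11   9  59]
   0.097 0.0451 -27.3
   0.106 0.0405 -32.9
   0.12 0.0343 -44.5
[317.9 261.2] [315 258  10   9  53]
   0.097 0.0469 99.4
   0.106 0.0423 104.9
   0.12 0.0363 116.0
[294.3 274.8] [285 268  19  17 155]
   0.097 0.0412 77.0
   0.106 0.0355 81.9
   0.12 0.0275 93.3
[215.6 284.6] [206 276  19  17 177]
   0.097 0.0456 2.6
   0.106 0.0392 -0.8
   0.12 0.0295 -9.3
```

View pics/z3.png

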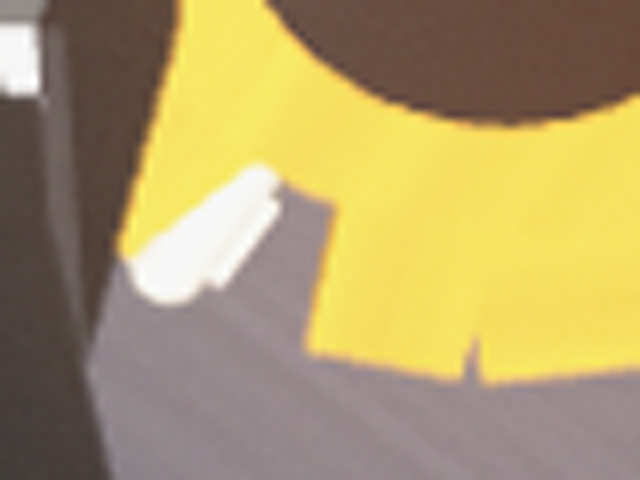

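```bash
python3 - <<'E'
from h import *
c=dict(np.load("w3.npz")); O=np.array([.51235,.1805])
g=lambda p,z:ray(0,(190+p[0]/8,255+p[1]/8),z,c)[:2]-O
a,b=g((335,205),.106),g((305,352),.106)
for p in(a,b): print("ccw corner",np.hypot(*p),np.degrees(np.arctan2(p[1],p[0])), "centre", np.degrees(np.arctan2(p[1],p[0])-np.arcsin(.0065/np.hypot(*p))))
print("edge dir",np.degrees(np.arctan2(*(b-a)[::-1])))
for p in((258,168),(170,300),(130,265),(278,205),(215,288)):
    q=g(p,.097);print("key",p,np.hypot(*q).round(4),np.degrees(np.arctan2(q[1],q[0])).round(1))
k=g((160,285),.097)-g((262,180),.097);print("key dir",np.degrees(np.arctan2(*k[::-1])))
E
```

```text
ccw corner 0.031467350137671324 11.2018509482103 centre -0.7191781053230712
ccw corner 0.045196507617920656 15.193329462934837 centre 6.924582661064225
edge dir 24.208749280315654
key (258, 168) 0.0375 3.2
key (170, 300) 0.0527 3.5
key (130, 265) 0.0516 -1.6
key (278, 205) 0.0399 7.8
key (215, 288) 0.0497 6.5
key dir -5.4907535751709045
```

The notch centre is at about 6° and the key at about 0°. The gap on the counter-clockwise side of the key is about 7 mm where 3 mm is wanted, so about 6° more is needed. After that I'll press gently in steps. At this opening the tips should reach the crown top after about 4 mm.

Emit:
apply_moves --pt "0 0 0 0 0 3 5" --pt "0 0 0 0 0 6 5" --pt "0 0 0 0 0 6 5"

```text
time: 5.95
tool_pos: [0.513, 0.1812, 0.1039]
eef_rot: [0.0, -0.254, 0.967, -0.0]
ft_force: [1.5, 0.9, -0.2]
finger_gap: 0.0496
gripper_force: 0.9
```

```bash
python3 - <<'E'
from h import *
import cv2
from bench import telemetry
s=telemetry.get_state();print(s["time"],s["tool_pos"],s["eef_rot"],s["ft_force"],s["wrist_torque"])
c=optics.camera_model("wrist"); np.savez("w4.npz",**c)
im=optics.snapshot("wrist")[:,:,::-1]; cv2.imwrite("pics/w4.png",im)
cv2.imwrite("pics/z4.png",cv2.resize(im[255:315,190:270],None,fx=8,fy=8,interpolation=cv2.INTER_CUBIC))
E
```

```text
5.95 [0.51297123 0.18119382 0.1039036 ] [ 1.96577442e-04 -2.53949439e-01  9.67217471e-01 -8.44369582e-05] [ 1.51012875  0.9146683  -0.21991992] [ 0.26006493 -0.42384136  0.03161194]
```

View pics/z4.png

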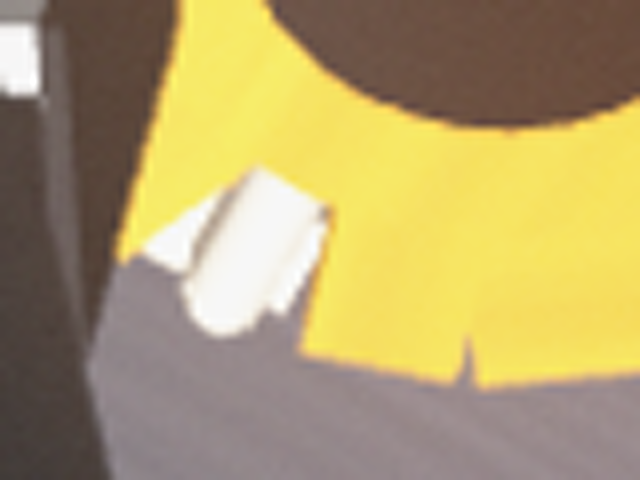

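The crop shows the white key centred in the notch: its end is at (222,335) and the mouth runs from (120,260) to (300,352). Pressing down in small steps.

Emit:
apply_moves --pt "0 0 0.1 0 0 0 5" --pt "0 0 0.2 0 0 0 5" --pt "0 0 0.3 0 0 0 5" --pt "0 0 0.4 0 0 0 5" --pt "0 0 0.5 0 0 0 5" --pt "0 0 0.6 0 0 0 5" --pt "0 0 0.7 0 0 0 5" --pt "0 0 0.8 0 0 0 5"

```text
time: 7.0
tool_pos: [0.513, 0.181, 0.0961]
eef_rot: [0.0, -0.253, 0.967, -0.0]
ft_force: [-0.3, -2.1, 6.9]
finger_gap: 0.0503
gripper_force: 3.9
```

Emit:
apply_moves --pt "0 0 0.1 0 0 0 5" --pt "0 0 0.2 0 0 0 5" --pt "0 0 0.3 0 0 0 5"

```text
time: 7.38
tool_pos: [0.513, 0.181, 0.0958]
eef_rot: [0.001, -0.253, 0.967, -0.0]
ft_force: [-7.5, -3.6, 35.0]
finger_gap: 0.05
gripper_force: 17.9
```

The force rose to 35 N with the crown stopped. I'll check whether it is seated or sitting on the key.

```bash
python3 - <<'E'
from h import *
import cv2
c=optics.camera_model("wrist"); np.savez("w5.npz",**c)
im=optics.snapshot("wrist")[:,:,::-1]; cv2.imwrite("pics/w5.png",im)
h=cv2.cvtColor(im,cv2.COLOR_BGR2HSV)
m=((h[...,0]>15)&(h[...,0]<35)&(h[...,1]>120)).astype(np.uint8)
ct=max(cv2.findContours(m,0,1)[0],key=cv2.contourArea); x,y,w,hh=cv2.boundingRect(ct); print(x,y,w,hh)
inner=np.zeros(m.shape,np.uint8); cv2.circle(inner,(254,y+70),46,1,-1)
m=((h[...,2]<130)&(inner>0)).astype(np.uint8);k,l,st,ce=cv2.connectedComponentsWithStats(m); i=1+st[1:,4].argmax()
f=np.sqrt(st[i,2]*1.0); print("spot",ce[i],st[i])
b=optics.snapshot("scene")[:,:,::-1]
b=cv2.resize(b[110:165,250:320],(500,393),interpolation=cv2.INTER_CUBIC)
a=cv2.resize(im[245:325,190:250],(300,400),interpolation=cv2.INTER_CUBIC)[:393]
cv2.imwrite("pics/d5.png",np.hstack([a,b]))
E
```

```text
178 165 152 139
spot [252.91548872 240.3843609 ] [ 219  210   69   62 3325]
```

View pics/d5.png

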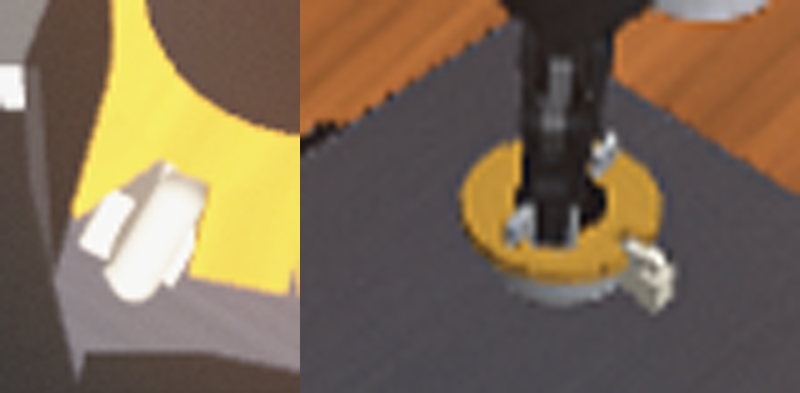

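The spot's pixel area barely changed while the camera came down 8 mm, which means the crown went down about 7 mm with it. The picture also shows the key in the notch and the flange low, so the crown is seated. I'll unload, back off the lugs and lift away.

Emit:
apply_moves --pt "0 0 -0.2 0 0 0 5" --pt "0 0 -0.4 0 0 -2 5" --pt "0 0 -0.4 0 0 -6 5" --pt "0 0 -1 0 0 -6 5" --pt "0 0 -3 0 0 -6 5" --pt "0 0 -8 0 0 -6 5" --pt "0 0 -14 0 0 -6 5" --pt "0 0 -16 0 0 -6 5" --pt "0 0 -16 0 0 -6 5" --pt "0 0 -16 0 0 -6 5"

```text
time: 8.72
tool_pos: [0.5118, 0.1811, 0.2512]
eef_rot: [-0.001, -0.303, 0.953, 0.0]
ft_force: [-0.7, -0.8, 0.7]
finger_gap: 0.0504
gripper_force: 0.0
```

```bash
python3 - <<'E'
from h import *
import cv2
from bench import telemetry
s=telemetry.get_state();print(s["time"],s["tool_pos"],s["ft_force"])
c=optics.camera_model("wrist"); im=optics.snapshot("wrist")[:,:,::-1]; cv2.imwrite("pics/w6.png",im)
u,v=map(int,proj(c,[.513,.181,.1]));print(u,v)
a=cv2.resize(im[v-50:v+50,u-50:u+50],(400,400),interpolation=cv2.INTER_CUBIC)
b=optics.snapshot("scene")[:,:,::-1]; b=cv2.resize(b[113:163,260:310],(400,400),interpolation=cv2.INTER_CUBIC)
cv2.imwrite("pics/d6.png",np.hstack([a,b]))
E
```

```text
8.725 [0.51175421 0.18113993 0.25123229] [-0.65933791 -0.78040803  0.70446685]
252 177
```

View pics/d6.png

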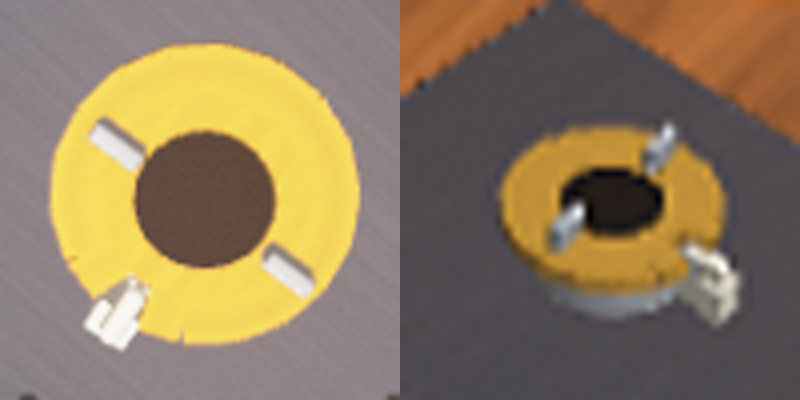

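The final view shows the key lying in the notch at (115,315) and the lugs free. I'll check the height by the crown's shift in the scene view, and hand in if it is seated.

```bash
python3 - <<'E'
from h import *
import cv2
from bench import hand_in
c=optics.camera_model("scene")
def cen(im):
    h=cv2.cvtColor(im,cv2.COLOR_BGR2HSV); m=((h[...,0]>15)&(h[...,0]<32)&(h[...,1]>130)&(h[...,2]>90)).astype(np.uint8)
    o=np.zeros_like(m); o[120:158,268:306]=m[120:158,268:306]
    ct=max(cv2.findContours(o,0,1)[0],key=cv2.contourArea); return np.array(cv2.fitEllipse(cv2.convexHull(ct))[0])
d=cen(optics.snapshot("scene")[:,:,::-1])-cen(cv2.imread("pics/scene0.png"))
e=proj(c,[.513,.182,.099])-proj(c,[.513,.182,.106]); print(d,e)
if d[1]>.7*e[1]: print(hand_in())
E
```

```text
[-0.02304077  1.5887146 ] [-0.11053488  1.64860214]
the job is handed in; nothing more can be done
None
```

The raised left crown was turned about 48° clockwise until its notch was over the key, then pressed home (measured at about 6.7 of 7 mm), the hand withdrawn and the job handed in; the result of the judging was not shown.

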